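Click the sewing machine's thread-tension wheel back to its normal setting

ROBOT

A 6-joint arm with a two-finger parallel gripper is mounted at the origin on the work surface. World frame = base frame: x ahead of the robot, y to its left, z up, the work surface at z = 0. Lengths are in mm, angles in rad, forces in N, time in s.
With the tool pointing down it reaches from about 350 to 850 mm from the base axis. Payload 8.1 kg.
Tool frame: the origin (TCP) lies between the finger pads; the fingertips stand 14 mm ahead of it and the grasp point (between the pads) lies 5 mm behind it; z points along the fingers, y is the line along which they close (so a half turn about z gives the same grasp; the last joint's range is limited). The gripper opens to 93 mm and grips with 3 to 60 N. Pads are 15 mm wide; open, the fingers measure 128 mm over their backs; the gripper's body (75 mm by 188 mm) begins 65 mm behind the grasp point.
Start: joints at [-1.214, 0.13, 1.488, -0, 1.523, -0.085], TCP at [256.56, -542.386, 232.635] pointing down, gripper open.
Joint ranges: [-2.96, 2.96], [-0.89, 2.26], [0.02, 2.5], [-1.34, 4.48], [0, 2.73], [-2.66, 2.66]. Speed limits (rad/s): [2.39, 2.39, 2.79, 3.14, 3.14, 3.14].

INTERFACE

Orientations are given as a rotation vector (axis times angle).
In Python, from bench import * gives the robot as it stands. The module is installed in compiled form; this text tells all that it offers.
- The arm moves only by the tool drive_tool, never from a script. Its argument "commands" is text: rows parted by semicolons, each of 6 numbers parted by spaces: the shift along the tool's x, y, z in mm, then the turn, a rotation vector about the tool's x, y, z in rad. A call has 1 to 12 rows; each row is the pose to reach, as a shift and turn from the pose commanded when the call began, along the tool's axes at that moment; what a row does not reach only later rows make up. A row lasts 1/8 s, in which the tool goes at most 62.5 mm and 10.7 degrees, less where a joint would pass 70% of its speed; a pose out of reach is approached as far as the arm can. A call with a gripper value outside its range is refused whole. "hand" is the finger opening in mm, from 0 to 93, set as the call begins (left out, the last holds). The fingers move at their own pace and stop on an object; "squeeze" is the grip in N (left out, the last holds). Time passes only in rows, so rows that repeat a pose let the fingers close. It gives the time, the measured TCP pose, the force, the opening and the grip force at its end, in the units of the state.
- get_obs(): the state, without advancing time (a new reading comes with each control period).
- camera(name): name is "side" or "top"; returns a dict with "image" (384x512x3 uint8, red, green, blue), "z_map" (384x512 float32, mm along the optical axis (not along the pixel's ray), 0 where there is no reading), "fov_y" (degrees; the focal length in pixels is half the picture's height over the tangent of half this angle, whatever the lens; pixels are square), "cx", "cy" (the principal point, pixels), "cam_to_world" (4x4, takes a point from camera to world coordinates). Camera axes: x right, y up, looking along -z (the intrinsics and any distortion apply to the point x, -y, -z); pixel columns grow to the right and rows downward; lengths in mm; the calibration is good to about 2 mm. A picture is of the moment at which its call begins.
- hand_in(): hands the job in; it is judged then, once.
The state is a dict: "t": time; "qpos": joint angles; "qvel": joint speeds; "effort": joint torques, N m; "tool_pos": TCP position; "orientation": TCP orientation; "contact_force": force on the tool from outside, world axes, zero at the start; "moment": the same for the moment, N m; "gripper_width": finger opening in mm; "grip_force": force on a finger pad.
Only numpy, scipy, OpenCV 4.12 (cv2) and the standard library are available. Lean on these libraries where they do the work, as an engineer would, in place of code of your own. Each camera call takes 0.05 s, during which the arm holds its last target. There are 200 camera calls.

TASK

The sewing machine's thread tension is set too slack. With a fingertip, flick the edge of the tension wheel in the slot on top of the machine's head towards the machine's front, through its clicks, until its broad rib rests in line with the two raised index bars beside the slot (the normal setting), and stop there without running a click past it. Stroke the wheel lightly, without pinching it, and leave the thimble, the spool and the button jar where they stand.

Things in the scene. Friction and masses are not known exactly. Their poses are not given: they have to be found in the camera images.
- machine: White household sewing machine, fixed; 420 mm long, 170 mm deep, flat top of head and upper arm 285 mm above the table. Origin on the table straight below the tension wheel; x axis to the machine's rear, y along it to the head (needle) end, z up. Head from y -45 to +55 mm, arm and pillar to y -345 mm, x within 65 mm. No part of its top within 40 mm of the wheel's slot is higher than 8 mm.
- wheel_top (a point): Highest point of the grey plastic tension wheel, mid-width; stays with the machine (same axes): 296 mm above the table, 11 mm above the machine's top. Wheel 26 mm radius over its ribs, 13 mm wide, axle level along y, slot 50 mm long along x. A fingertip pressed down here with 5 to 20 N and dragged along -x (to the machine's front) turns it without slipping; keep below 40 N.
- tension_wheel (a joint): Wheel angle, rad. 0 = normal setting, broad rib at the index line. Positive = slack, top edge gone to the machine's rear (+x); it falls as the top edge is drawn to the front. Click stops every 0.262 rad (6.8 mm at the rim), one at 0; a sprung ball pulls the wheel into the nearest stop, about 2 N along the rim carries it to the next. Starts 2 to 5 clicks slack. End stops -0.80, 1.46.
- broad_rib (a point): Top of the one broad rib on the wheel's rim (white, 5 mm wide, across the whole width), turns with the wheel; the 23 other ribs are grey, 3 mm wide, 6.8 mm apart.
- index_line (a point): Where the broad rib must come to rest: on the wheel's rim, 13 mm to the front (-x of the machine) of the wheel's highest point and 3.5 mm lower, in line between two small white raised bars (12 mm long, 2.5 mm wide, 3 mm high) on the machine's top, one each side of the slot.
- thimble_center (a point): Centre (half-way up) of a loose stainless thimble, 19 mm across, 22 mm tall, standing open end down on the machine's upper arm, 75 to 100 mm from the wheel on its -y side. Leave alone.
- spool_center (a point): Centre of a loose wooden spool with thread, 30 mm across, 40 mm tall, on the spool pin on top of the upper arm, 185 mm from the wheel on its -y side; the pin ends 58 mm above the machine's top. Leave alone.
- jar_center (a point): Centre of a closed glass button jar with a steel lid, 72 mm across, 98 mm tall, loose on the table on the head side (+y) of the machine; beyond it stands a sewing kit box, 87 mm tall. Leave alone.

How it is judged:
By the outcome, as a careful person would: the job done as asked, in the order asked, and still so for the second after the job is handed in, with the robot touching nothing.
It also fails if it takes over 51 s, if anything falls off the work surface, if the arm or the gripper's body presses on something with over 40 N, if the wrist force passes 120 N, or if a joint passes its speed limit or range.

## Working session

There is one attempt and no reset: what is moved stays moved. The work goes in short steps, Python scripts to look and compute and a tool call to move; the robot and the scene stay as the last step left them, time stands still between calls to the robot, and variables do not carry over. Pictures are saved under pics/ and viewed, at most 10 in all, crops included, and the job is handed in when it is done.

Besides the shell and the picture viewer there is one more tool, called after ">>>" as name(argument=value, ...) on one line, values as JSON. drive_tool: Moves the arm, as the interface text tells. Its arguments: {"type":"object","properties":{"commands":{"type":"string"},"hand":{"type":"number"},"squeeze":{"type":"number"}},"required":["commands"]}

```bash
mkdir -p pics; cat > h.py <<'E'
from bench import *
import numpy as np, cv2, pickle
def snap(n,f):
    c=camera(n); cv2.imwrite(f'pics/{f}.png',c['image'][:,:,::-1]); pickle.dump(c,open(f'{f}.pkl','wb')); return c
def load(f): return pickle.load(open(f'{f}.pkl','rb'))
def K(c): f=192/np.tan(np.radians(c['fov_y'])/2); return f
def ray(c,u,v):
    f=K(c); d=np.array([(u-c['cx'])/f,-(v-c['cy'])/f,-1]); M=np.array(c['cam_to_world']); return M[:3,3],M[:3,:3]@d
def onz(c,u,v,z):
    o,d=ray(c,u,v); return o+d*(z-o[2])/d[2]
def pt(c,u,v):
    o,d=ray(c,u,v); return o+d*c['z_map'][int(v),int(u)]
def cloud(c):
    f=K(c); v,u=np.mgrid[:384,:512]; z=c['z_map']
    p=np.stack([(u-c['cx'])/f*z,-(v-c['cy'])/f*z,-z],-1); M=np.array(c['cam_to_world']); return p@M[:3,:3].T+M[:3,3]
E
python3 - <<'E'
from h import *
for n in('top','side'):
    c=snap(n,n+'0'); print({k:v for k,v in c.items() if k not in('image','z_map')})
a=[load(n+'0')['image'] for n in('top','side')]
cv2.imwrite('pics/both.png',np.vstack(a)[:,:,::-1])
print(get_obs())
E
```

```text
{'fov_y': 50.398594629998, 'cx': 263.0510140966556, 'cy': 187.069329190603, 'cam_to_world': array([[-1.18310048e-02,  9.82822626e-01, -1.84173052e-01,
         3.81401772e+02],
       [-9.99915241e-01, -1.06273028e-02,  7.52144982e-03,
         1.03792385e+02],
       [ 5.43498826e-03,  1.84246428e-01,  9.82865054e-01,
         1.20494638e+03],
       [ 0.00000000e+00,  0.00000000e+00,  0.00000000e+00,
         1.00000000e+00]])}
{'fov_y': 55.917929084849696, 'cx': 253.8379393389818, 'cy': 198.25416305519823, 'cam_to_world': array([[ 9.98906117e-01,  1.78884077e-02, -4.32038750e-02,
         5.42143283e+02],
       [-4.29293511e-02,  7.17101091e-01, -6.95645812e-01,
        -4.70282388e+02],
       [ 1.85375500e-02,  6.96739571e-01,  7.17084604e-01,
         8.11050312e+02],
       [ 0.00000000e+00,  0.00000000e+00,  0.00000000e+00,
         1.00000000e+00]])}
{'t': 0.1, 'qpos': array([-1.21440953e+00,  1.31060489e-01,  1.48916602e+00,  9.87743682e-06,
        1.52301469e+00, -8.54256596e-02]), 'qvel': array([ 0.00046462, -0.00105162, -0.00361164, -0.00169647, -0.00043146,
       -0.00075813]), 'effort': array([ 6.19052771e-04, -5.61341965e+01, -4.93096483e+01,  7.69997737e-02,
        2.91105034e-02, -5.39555617e-05]), 'tool_pos': array([ 256.38437381, -541.91955326,  231.70975441]), 'orientation': array([-3.06365480e+00, -6.88007734e-01,  3.34230094e-04]), 'contact_force': array([-0.28680382, -0.19837175,  0.01754956]), 'moment': array([-0.0265555 ,  0.04035105, -0.00016268]), 'grip_force': 0.0, 'gripper_width': 93.21789048941278}
```

View pics/top0.png

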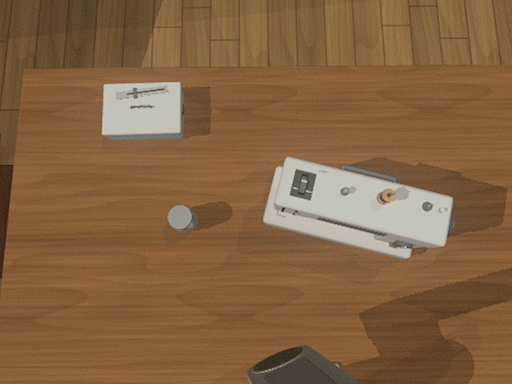

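View pics/side0.png

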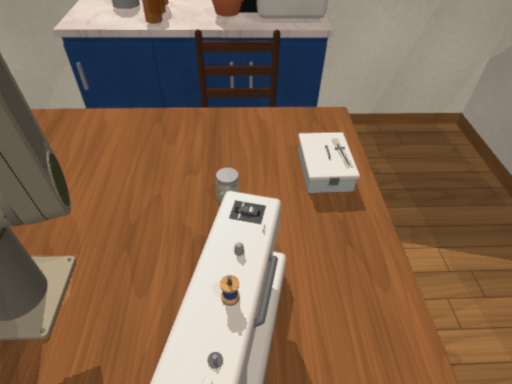

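The top view shows the machine's head at about (303,183) with the dark tension plate, the thimble near (347,191), the spool at (388,197) and the jar at (181,218). In the side view the wheel is at about (248,211).

```bash
python3 - <<'E'
from h import *
a=load('top0');b=load('side0')
A=cv2.resize(a['image'][160:210,275:361],None,fx=9,fy=9,interpolation=cv2.INTER_CUBIC)[:,:775]
B=cv2.resize(b['image'][196:228,220:290],None,fx=9,fy=9,interpolation=cv2.INTER_CUBIC)
B=np.pad(B,((0,0),(0,775-B.shape[1]),(0,0)))
im=np.vstack([A[:300],B]);print(A.shape,B.shape); cv2.imwrite('pics/crop.png',im[:,:,::-1])
for c,r in((a,(280,330,160,210)),(b,(220,275,195,230))):
    g=c['image'].astype(int).sum(2)/3; u0,u1,v0,v1=r
    m=np.zeros(g.shape,np.uint8); m[v0:v1,u0:u1]=(g[v0:v1,u0:u1]<90)
    cs,_=cv2.findContours(m,cv2.RETR_EXTERNAL,cv2.CHAIN_APPROX_SIMPLE); k=max(cs,key=cv2.contourArea)
    R=cv2.minAreaRect(k); bx=cv2.boxPoints(R); print(R)
    P=[onz(c,*p,285) for p in bx]; print(np.round(P,1), np.mean(P,0))
# machine top by cloud
p=cloud(a); m=(abs(p[...,2]-285)<6)
q=p[m][:,:2].astype(np.float32); R=cv2.minAreaRect(q); print(R,np.round(cv2.boxPoints(R),1),np.median(p[m][:,2]))
p=cloud(b); m=(abs(p[...,2]-285)<6); print(np.median(p[m][:,2]))
E
```

```text
Traceback (most recent call last):
ValueError: all the input array dimensions except for the concatenation axis must match exactly, but along dimension 1, the array at index 0 has size 774 and the array at index 1 has size 775
```

```bash
python3 - <<'E'
from h import *
a=load('top0');b=load('side0')
A=cv2.resize(a['image'][164:204,280:330],(500,400)[::1],interpolation=cv2.INTER_CUBIC)[:,:399]
B=cv2.resize(b['image'][196:228,225:272],(587,400),interpolation=cv2.INTER_CUBIC)[:,:400]
im=np.hstack([A,B]); cv2.imwrite('pics/crop.png',im[:,:,::-1])
for c,r in((a,(280,330,160,210)),(b,(220,275,195,230))):
    g=c['image'].astype(int).sum(2)/3; u0,u1,v0,v1=r
    m=np.zeros(g.shape,np.uint8); m[v0:v1,u0:u1]=(g[v0:v1,u0:u1]<90)
    cs,_=cv2.findContours(m,cv2.RETR_EXTERNAL,cv2.CHAIN_APPROX_SIMPLE); k=max(cs,key=cv2.contourArea)
    R=cv2.minAreaRect(k); bx=cv2.boxPoints(R); print(R)
    P=[onz(c,*p,285) for p in bx]; print(np.round(P,1), np.mean(P,0))
p=cloud(a); m=(abs(p[...,2]-285)<6)
q=p[m][:,:2].astype(np.float32); R=cv2.minAreaRect(q); print(R,np.round(cv2.boxPoints(R),1),np.median(p[m][:,2]))
p=cloud(b); m=(abs(p[...,2]-285)<6); print(np.median(p[m][:,2]))
E
```

```text
((301.71539306640625, 179.8769073486328), (16.22557258605957, 17.102628707885742), 15.255118370056152)
[[555.6  31.1 285. ]
 [594.3  19.7 285. ]
 [583.8 -16.2 285. ]
 [545.2  -4.6 285. ]] [569.75027938   7.51791003 285.        ]
((247.08111572265625, 211.51353454589844), (30.57821273803711, 16.439899444580078), 9.462322235107422)
[[527.   -9.5 285. ]
 [532.3  33.7 285. ]
 [592.2  18.3 285. ]
 [584.4 -23.7 285. ]] [558.9662984    4.70674507 285.        ]
((351.81683349609375, -89.30171203613281), (397.3926086425781, 467.4742126464844), 75.04239654541016) [[  74.7 -220.9]
 [ 526.3 -341.6]
 [ 628.9   42.3]
 [ 177.3  163. ]] 284.9717119769157
284.36094499472836
```

View pics/crop.png

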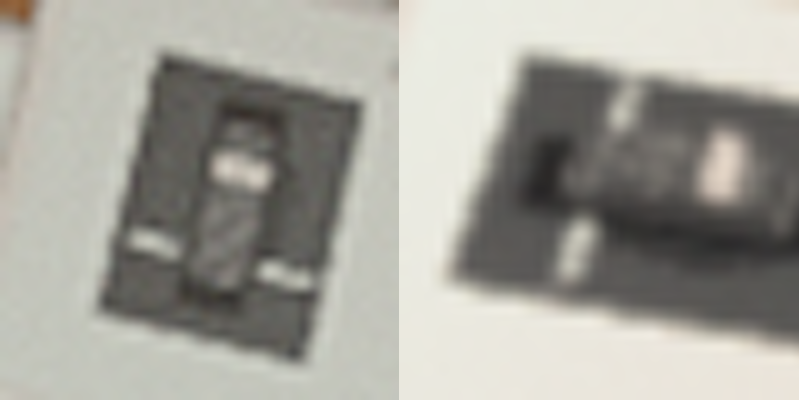

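The crop shows both index bars (top view about (295.5,188.2) and (308.7,191.5)). The white broad rib sits further to the rear, at (304.1,181.2) in top and (251,209.4) in side.

```bash
python3 - <<'E'
from h import *
from scipy.optimize import brentq
a=load('top0');b=load('side0')
P=dict(top=(a,[(295.0,187.7),(308.2,191.0)],(303.6,180.7)),side=(b,[(242.7,203.7),(238.7,215.5)],(250.6,208.9)))
p=cloud(a); m=(abs(p[...,2]-285)<5)&(p[...,0]>400)
q=p[m][:,:2].astype(np.float32); R=cv2.minAreaRect(q); print(R,np.round(cv2.boxPoints(R),1))
bx=cv2.boxPoints(R); e=max([bx[1]-bx[0],bx[2]-bx[1]],key=np.linalg.norm); e=e*np.sign(e[1]); ey=e/np.linalg.norm(e); ex=np.array([ey[1],-ey[0]])
print('yaw ex',np.arctan2(ex[1],ex[0]))
for n,(c,bars,rib) in P.items():
    B=[onz(c,*u,288)[:2] for u in bars]; mid=np.mean(B,0); d=B[0]-B[1]; print(n,np.round(B,1),'yaw bars',np.arctan2(-d[0],d[1]) if n=='top' else np.arctan2(-d[0],d[1]))
    top=mid+13*ex; print('wheel top',top)
    def f(ph):
        return (onz(c,*rib,270+26*np.cos(ph))[:2]-top)@ex-26*np.sin(ph)
    for x in np.linspace(-.8,1,10): pass
    ph=brentq(f,-.9,1.1); print('theta',ph+.5236,'clicks',(ph+.5236)/.2618)
# jar etc. thimble: 
for u in((347,189),(351,188),(388,195)): print(u,np.round(pt(a,*u),0))
o=get_obs(); from scipy.spatial.transform import Rotation as Ro
print(np.round(Ro.from_rotvec(o['orientation']).as_matrix(),3))
E
```

```text
((520.6393432617188, -134.5833740234375), (397.0762023925781, 117.51829528808594), 74.9309310913086) [[ 412.3 -311. ]
 [ 525.8 -341.6]
 [ 629.    41.9]
 [ 515.5   72.4]]
yaw ex -0.26300484
top [[551.   23.7]
 [543.   -6.2]] yaw bars -0.2606584885859073
wheel top [559.52364238   5.3796742 ]
theta 0.7621850738721954 clicks 2.9113257214369574
side [[550.9  22.6]
 [542.5  -8.4]] yaw bars -0.2635034721872729
wheel top [559.26042577   3.73197035]
theta 0.7872161373924662 clicks 3.006937117618282
(347, 189) [543. -90. 310.]
(351, 188) [ 550. -105.  284.]
(388, 195) [ 525. -175.  329.]
[[ 0.904  0.428 -0.001]
 [ 0.428 -0.904  0.002]
 [ 0.    -0.002 -1.   ]]
```

The rib is 3 clicks slack. The wheel top is at about (559.4, 4.6) and the machine's yaw is -0.263. I'll lift first, then travel to a hover point with the closed fingers turned along the machine's x axis.

>>> drive_tool(commands="0 0 -60 0 0 0; 0 0 -120 0 0 0; 0 0 -180 0 0 0; 43 -30 -180 0 0 -0.1; 86 -60 -180 0 0 -0.2; 129 -90 -180 0 0 -0.3; 172 -120 -180 0 0 -0.4; 215 -150 -180 0 0 -0.5; 258 -180 -180 0 0 -0.6; 300 -209 -180 0 0 -0.7; 343 -239 -180 0 0 -0.8; 386 -268 -180 0 0 -0.866", hand=0, squeeze=20)

```text
t: 1.6
tool_pos: [491.4, -133.4, 412.3]
orientation: [-2.491, -1.914, 0.0]
contact_force: [0.4, 0.9, 0.4]
gripper_width: 0.3
grip_force: 0.0
```

```bash
cat > tgt.py <<'E'
from h import *
from scipy.spatial.transform import Rotation as Ro
o=get_obs(); R=Ro.from_rotvec(o['orientation']).as_matrix(); t=np.array([569.1,2.0,350])
print(o['t'],o['tool_pos'],'shift',np.round(R.T@(t-o['tool_pos']),1)); y=-.263
T=np.array([[-np.sin(y),np.cos(y),0],[np.cos(y),np.sin(y),0],[0,0,-1]]).T
print('turn',np.round(Ro.from_matrix(R.T@T).as_rotvec(),3),o['contact_force'],o['gripper_width'])
E
python3 tgt.py
```

```text
1.6 [ 491.38789309 -133.42163022  412.2834977 ] shift [150.9  40.3  62.3]
turn [-0.    -0.     0.003] [0.43201245 0.87710422 0.38945475] 0.2853068835537347
```

>>> drive_tool(commands="50 13 0 0 0 0; 100 27 0 0 0 0; 151 40 0 0 0 0; 151 40 30 0 0 0; 151 40 62 0 0 0; 151 40 62 0 0 0; 151 40 62 0 0 0")

```text
t: 2.48
tool_pos: [568.9, 0.2, 351.8]
orientation: [2.493, 1.91, 0.001]
contact_force: [0.2, -0.9, 0.5]
gripper_width: 0.8
grip_force: 0.0
```

```bash
python3 tgt.py; python3 - <<'E'
from h import *
a=snap('top','top1');b=snap('side','side1')
A=cv2.resize(a['image'][150:220,270:340],(400,400),interpolation=cv2.INTER_CUBIC)
B=cv2.resize(b['image'][150:230,215:295],(400,400),interpolation=cv2.INTER_CUBIC)
cv2.imwrite('pics/crop1.png',np.hstack([A,B])[:,:,::-1])
E
```

```text
2.475 [5.68922861e+02 1.67695649e-01 3.51846780e+02] shift [ 1.8 -0.3  1.8]
turn [ 0.001 -0.    -0.   ] [ 0.22149937 -0.85000203  0.51373877] 0.8389138561203913
```

View pics/crop1.png

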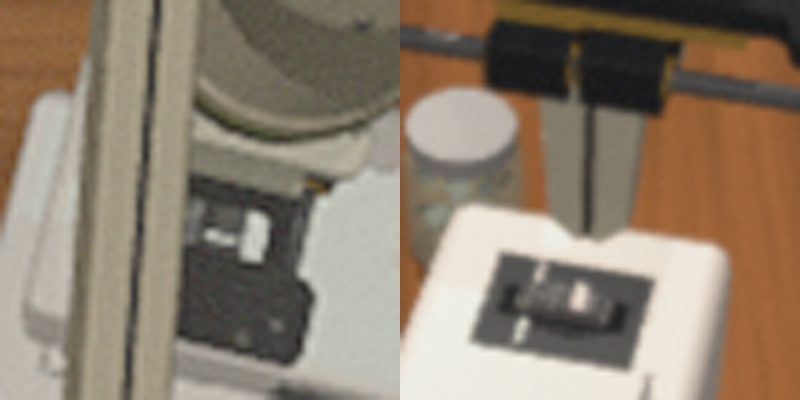

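The side view shows the closed fingertips, bevelled towards a narrow tip at about (588,238) in the crop, behind the wheel. I'll move the contact point closer to the wheel top and descend gently.

>>> drive_tool(commands="2 -6 20 0 0 0; 2 -6 36 0 0 0; 2 -6 38 0 0 0; 2 -6 39 0 0 0; 2 -6 39 0 0 0; 2 -6 39 0 0 0")

```text
t: 3.32
tool_pos: [563.8, 3.8, 312.2]
orientation: [2.493, 1.911, 0.001]
contact_force: [-0.1, 0.3, -0.1]
gripper_width: 0.8
grip_force: 0.0
```

>>> drive_tool(commands="0 0 1 0 0 0; 0 0 2 0 0 0; 0 0 2 0 0 0; 0 0 2 0 0 0")

```text
t: 3.82
tool_pos: [563.7, 3.8, 310.1]
orientation: [2.493, 1.911, 0.001]
contact_force: [0.4, 0.0, 3.9]
gripper_width: 0.4
grip_force: 1.7
```

>>> drive_tool(commands="0 0 0.5 0 0 0; 0 0 0.5 0 0 0; 0 0 0.5 0 0 0")

```text
t: 4.2
tool_pos: [563.8, 3.8, 309.9]
orientation: [2.493, 1.91, 0.002]
contact_force: [-0.2, 0.3, 6.6]
gripper_width: 0.5
grip_force: 2.9
```

>>> drive_tool(commands="0 0 0.4 0 0 0; 0 0 0.4 0 0 0; 0 -1 0.4 0 0 0; 0 -2 0.4 0 0 0; 0 -3 0.4 0 0 0; 0 -4 0.4 0 0 0; 0 -5 0.4 0 0 0; 0 -6 0.4 0 0 0; 0 -7 0.4 0 0 0; 0 -7 0.4 0 0 0; 0 -7 0.4 0 0 0")

```text
t: 5.58
tool_pos: [557.3, 5.6, 310.2]
orientation: [2.492, 1.91, 0.003]
contact_force: [-1.2, 0.2, 7.8]
gripper_width: 0.6
grip_force: 4.1
```

>>> drive_tool(commands="0 0 -3 0 0 0; 0 0 -20 0 0 0; 0 7 -40 0 0 0; 0 7 -40 0 0 0; 0 7 -40 0 0 0")

```text
t: 6.2
tool_pos: [563.3, 3.9, 348.3]
orientation: [-2.493, -1.911, 0.001]
contact_force: [0.6, -1.9, -0.2]
gripper_width: 0.6
grip_force: 0.0
```

```bash
cat > look.py <<'E'
from h import *
import sys
from scipy.optimize import brentq
n=sys.argv[1]; b=snap('side',n); B=load('side0')
f=lambda c:cv2.resize(c['image'][196:228,228:268],(500,400),interpolation=cv2.INTER_CUBIC)[:,:400]
cv2.imwrite(f'pics/c{n}.png',np.hstack([f(B),f(b)])[:,:,::-1])
ex=np.array([.9656,-.26]); ey=np.array([.26,.9656]); top=np.array([559.26,3.73])
p0=np.array(B['cam_to_world'])-np.array(b['cam_to_world']); print(abs(p0).max())
W=np.linalg.inv(np.array(b['cam_to_world']))
def px(P):
    q=W[:3,:3]@P+W[:3,3]; return b['cx']+K(b)*q[0]/-q[2], b['cy']-K(b)*q[1]/-q[2]
g=[]
for ph in np.arange(-.8,.9,.02):
    v=[]
    for y in (-4,-2,0,2,4):
        xy=top+26*np.sin(ph)*ex+y*ey; u=px(np.array([*xy,270+26*np.cos(ph)])); v.append(cv2.getRectSubPix(b['image'].astype(np.float32).mean(2),(1,1),u)[0,0])
    g.append(np.mean(v))
g=np.array(g); k=g.argmax(); s=slice(max(0,k-6),k+7); w=np.clip(g[s]-90,0,None); ph=(np.arange(-.8,.9,.02)[s]*w).sum()/w.sum()
print('peak',g.max(),'theta',ph+.5236,'clicks',(ph+.5236)/.2618)
E
python3 look.py s2
```

```text
0.0
peak 219.02095 theta 0.5218028215433301 clicks 1.9931353000127203
```

View pics/cs2.png

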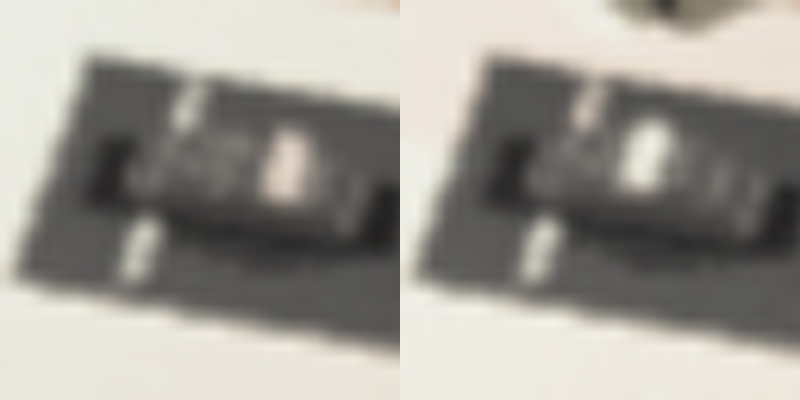

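The rib moved from (287,165) to (245,158) in crop coordinates, exactly one click, so two remain. I'll repeat the same stroke.

>>> drive_tool(commands="0 0 20 0 0 0; 0 0 36 0 0 0; 0 0 38 0 0 0; 0 0 39.2 0 0 0; 0 0 39.6 0 0 0; 0 0 40 0 0 0; 0 0 40 0 0 0; 0 0 40 0 0 0")

```text
t: 7.25
tool_pos: [564.1, 3.7, 310.0]
orientation: [2.492, 1.91, 0.003]
contact_force: [-0.7, -0.4, 12.0]
gripper_width: 0.5
grip_force: 6.3
```

>>> drive_tool(commands="0 -1 0 0 0 0; 0 -2 0 0 0 0; 0 -3 0 0 0 0; 0 -4 0 0 0 0; 0 -5 0 0 0 0; 0 -6 0 0 0 0; 0 -7 0 0 0 0; 0 -7 0 0 0 0; 0 -7 0 0 0 0")

```text
t: 8.38
tool_pos: [557.2, 5.6, 309.8]
orientation: [2.492, 1.91, 0.003]
contact_force: [-0.4, 0.8, 11.6]
gripper_width: 0.5
grip_force: 6.1
```

>>> drive_tool(commands="0 0 -3 0 0 0; 0 0 -20 0 0 0; 0 7 -40 0 0 0; 0 7 -40 0 0 0; 0 7 -40 0 0 0")

```text
t: 9.0
tool_pos: [563.3, 3.9, 348.0]
orientation: [-2.493, -1.911, 0.001]
contact_force: [-0.2, -0.6, -0.9]
gripper_width: 0.5
grip_force: 0.0
```

```bash
python3 look.py s3
```

```text
0.0
peak 218.57797 theta 0.26492979742889233 clicks 1.0119549176046307
```

One click remains, so I'll make the same stroke once more.

>>> drive_tool(commands="0 0 20 0 0 0; 0 0 36 0 0 0; 0 0 38 0 0 0; 0 0 39.2 0 0 0; 0 0 39.6 0 0 0; 0 0 40 0 0 0; 0 0 40 0 0 0; 0 0 40 0 0 0")

```text
t: 10.05
tool_pos: [563.8, 3.7, 309.8]
orientation: [2.492, 1.91, 0.003]
contact_force: [-2.0, 0.5, 12.0]
gripper_width: 0.1
grip_force: 6.1
```

>>> drive_tool(commands="0 -1 0 0 0 0; 0 -2 0 0 0 0; 0 -3 0 0 0 0; 0 -4 0 0 0 0; 0 -5 0 0 0 0; 0 -6 0 0 0 0; 0 -7 0 0 0 0; 0 -7 0 0 0 0; 0 -7 0 0 0 0")

```text
t: 11.18
tool_pos: [557.3, 5.5, 309.8]
orientation: [2.492, 1.91, 0.003]
contact_force: [-1.5, -0.6, 12.8]
gripper_width: 0.7
grip_force: 5.8
```

>>> drive_tool(commands="0 0 -3 0 0 0; 0 0 -20 0 0 0; 0 7 -50 0 0 0; 0 7 -80 0 0 0; 0 7 -80 0 0 0; 0 7 -80 0 0 0")

```text
t: 11.92
tool_pos: [563.4, 3.9, 387.8]
orientation: [-2.493, -1.911, 0.001]
contact_force: [-1.1, 0.5, 0.3]
gripper_width: 0.4
grip_force: 0.0
```

```bash
python3 look.py s4
```

```text
0.0
peak 201.39006 theta 0.020592405924526713 clicks 0.07865701269872695
```

View pics/cs4.png

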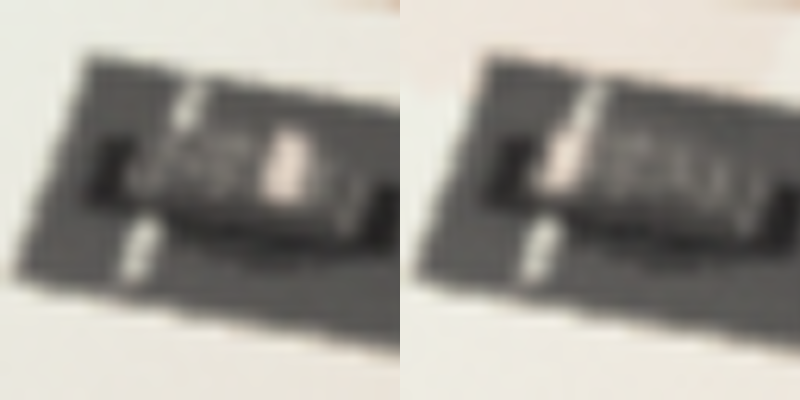

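The broad rib at (563,160) in the crop now lies in line between the two index bars at (590,100) and (540,250). The arm is clear of everything.

```bash
python3 -c "
from bench import *
print(hand_in())"
```

```text
the job is handed in; nothing more can be done
None
```

The tension wheel was three clicks slack. I brought it to the normal setting with three light strokes of about 12 N, its broad rib now in line with the index bars; the gripper went nowhere near the thimble, spool or jar, and the job is handed in with the arm clear.

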